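# Drift a cover plate into line and drop in the second bolt

### The arm

A 7-joint arm with a two-finger parallel gripper is mounted at the origin on a cart in front of the work surface, level with it; the furniture and walls round the work are solid. World frame = base frame: x ahead of the robot, y to its left, z up, the work surface at z = 0. Lengths are in m, angles in degrees, forces in N, time in s.
With the tool pointing down it reaches from about 0.425 to 0.875 m from the base axis. Payload 4.7 kg.
Tool frame: the origin (TCP) lies at the very end of the fingers, on their centre line; the grasp point (between the pads) lies 19 mm behind it; x points along the fingers, z is the direction in which the jaws open and shut, and the axes are right-handed (so a half turn about x gives the same grasp; the last joint's range is limited). The gripper opens to 87 mm and grips with 3 to 60 N. Pads are 19 mm wide; open, the fingers measure 117 mm over their backs; the gripper's body (75 mm by 190 mm) begins 51 mm behind the grasp point.
Start: joints at [66.24, 18.392, -4.016, 83.108, 1.295, 78.541, -3.26], TCP at [0.27, -0.591, 0.223] pointing down, gripper open.
Joint ranges: [-163.93, 163.93], [-17.29, 119.83], [-79.2, 71.16], [3.27, 140.29], [-89.18, 269.18], [5.43, 117.66], [-154.24, 154.24]. Speed limits (degrees/s): [147.25, 147.25, 180, 180, 180, 180, 180].

### API

Orientations are given as [roll, pitch, yaw] about the fixed x, y, z axes, in that order (R = Rz(yaw) Ry(pitch) Rx(roll)).
In Python, from cell import env gives the robot as it stands. The module is installed in compiled form; this text tells all that it offers.
- The arm moves only by the tool drive_tool, never from a script. Its argument "increments" is a list of rows, each a list of 2 entries, a list of its own where there are three numbers: the shift along the tool's x, y, z scaled (see below), then the turn, a rotation vector about the tool's x, y, z scaled (see below). In form: [[[dx, dy, dz], [wx, wy, wz]], ...]. A call has 1 to 10 rows; each row shifts and turns the commanded pose from where the row before left it, along the tool's axes as they then stand; what a row does not reach is not made up. The controller multiplies each number of a shift by 0.04 m and each number of a turn by 120 degrees. A row lasts 1/10 s, in which the tool goes at most 50 mm and 8.59 degrees, less where a joint would pass 70% of its speed; a pose out of reach is approached as far as the arm can. A call with a number of a shift or a turn outside -1 to 1 is refused whole. A call with a gripper value outside its range is refused whole. "hand" is the gripper's target within -1 to 1 (fully open at 1, half-way at 0, shut at -1), set as the call begins (left out, the last holds). The fingers move at their own pace and stop on an object; "squeeze" is the grip in N (left out, the last holds). Time passes only in rows, so rows that do not move let the fingers close. It gives the time, the measured TCP pose, the force and the opening at its end, in the units of the state.
- env.get_obs(): the state, without advancing time (a new reading comes with each control period).
- env.read_camera(name): name is "side" or "top" or "wrist"; returns a dict with "frame" (384x512x3 uint8, red, green, blue), "fx", "fy", "cx", "cy" (pixels), "R" (3x3) and "t" (3): a world point X has camera coordinates R X + t. Camera axes: x right, y down, z forward; pixel columns grow to the right and rows downward; lengths in m; the calibration is good to about 2 mm. A picture is of the moment at which its call begins. There is no depth.
- env.sign_off(): hands the job in, once; it reports no verdict.
The state is a dict: "time_s": time; "qpos": joint angles; "joint_velocities": joint speeds; "effort": joint torques, N m; "tool_pos": TCP position; "tool_rot": TCP orientation; "force": force on the tool from outside, world axes, zero at the start; "wrist_torque": the same for the moment, N m; "grip_width": finger opening in m.
Only numpy, scipy, OpenCV 4.12 (cv2) and the standard library are available. Lean on these libraries where they do the work, as an engineer would, in place of code of your own. Each camera call takes 0.05 s, during which the arm holds its last target.

### The job

The bracket's cover plate hangs on its pivot bolt, swung out of line with the flange beneath. Put the square-headed drift pin's taper into either open hole of the cover, feel gently for the flange's hidden hole while drawing the cover into line, and press the drift fully home; then drop the round-headed bolt fully home in the other open hole and let go of both, leaving them upright in place. Never lean hard on the bracket with the drift or the bolt, and leave the vial, jar, adapter sleeve and spacer ring where they stand.

Things in the scene. Friction and masses are not known exactly. Their poses are not given: they have to be found in the camera images.
- bracket: Fixed steel bracket carrying two stacked plates on one upright pivot bolt: foot 150 x 120 x 10 mm (x -125 to +25), flange at z 40 to 52 mm, cover plate on it at z 52 to 60 mm. Origin on the bench under the pivot's axis, z up; the open holes lie towards its -x. Never over 60 N between drift or bolt and bracket or plates, blows included: touch slowly; 5 to 20 N does it.
- pivot_top (a point): Point on the pivot bolt's axis at the height of the cover's top face (60 mm above the bench). The bolt's hexagon head and end rise 16 mm above it. Cover: aluminium, 148 x 118 x 8 mm, with a round boss 7 mm high and 48 mm across, 62 mm from the pivot towards the holes.
- flange_mid (a point): Point on the steel flange's top (52 mm up), midway between its two 13 mm through-holes' nominal places (38 mm to +y and -y of it, 107 mm from the pivot). The flange is clamped fast at an unknown -0.14 to +0.14 rad about the pivot, so its hidden holes lie up to 15 mm either way along the arc: not measured, feel for them; a tip drops in over a hole. 30 mm free depth below.
- cover (a joint): Angle of the cover about the pivot, rad, anticlockwise from above; 0 when its holes lie at (-100, +-38) mm in the bracket's frame. Starts at 0.17 to 0.20, always anticlockwise of the flange (3 to 36 mm at the holes): it must be drawn clockwise. Stiff, stays where left: about 2.5 N sideways at a hole moves it. Range -0.3 to +0.3.
- hole_a (a point): Centre of the mouth, in the cover's top face, of the cover's open hole on the bracket's +y side: 13 mm through-hole with 1 mm chamfer, 8 mm deep. Moves and turns with the cover.
- hole_b (a point): The same for the cover's open hole on the bracket's -y side, 76 mm from the other.
- drift_grip (a point): Drift pin, dark steel, upright, 86 mm tall, 120 g: square head 16 x 16 mm (faces along its x and y), 40 mm tall, on a round collar 24 mm across, 4 mm thick. This point lies on its axis in the head, 26 mm above the collar's underside, 18 mm below the top. Fully home the collar rests on the cover, this point 86 mm above the bench. Starts in one socket of the rack, collar on the rack's top.
- drift_tip (a point): Lower end of the drift, on its axis, 68 mm below the point in its head. Below the collar the drift is round and 42 mm long: 12 mm across for the upper 22 mm, then tapering over 20 mm to a flat tip 9.4 mm across.
- bolt_grip (a point): Bolt without thread, bright steel, upright, 100 g: round knurled head 20 mm across, 30 mm tall, on a flange 24 mm across, 4 mm thick. This point lies on its axis in the head, 24 mm above the flange's underside, 10 mm below the top. Fully home the flange rests on the cover, this point 84 mm above the bench. Starts in the other socket of the rack.
- bolt_foot (a point): Lower end of the bolt, on its axis, 54 mm below the point in its head. The shank is plain, 11 mm across and 30 mm long with a chamfered end; it only goes home once cover and flange holes are in line.
- rack: Fixed wooden block 50 x 130 x 52 mm with two 15 mm sockets through it, 80 mm apart along its y; origin at the centre of its underside. Drift and bolt stand in it, which in which varies.
- vial: Bystander: small sample bottle with a screw cap, 32 mm across, 60 mm tall; origin under its centre.
- adapter: Bystander: dark steel adapter sleeve, 35 mm across, 64 mm tall, standing; origin under its centre.
- jar: Bystander: jar with a white cap, 40 mm across, 58 mm tall; origin under its centre.
- spacer: Bystander: spacer ring, 38 mm across, 14 mm high, lying flat; origin under its centre.

How it is judged:
By the outcome, as a careful person would: the job done as asked, in the order asked, and still so for the second after the job is handed in, with the robot touching nothing.
It also fails if it takes over 72 s, if anything falls off the work surface, if the arm or the gripper's body presses on something with over 40 N, if the wrist force passes 120 N, or if a joint passes its speed limit or range.

## Working session

There is one attempt and no reset: what is moved stays moved. The work goes in short steps, Python scripts to look and compute and a tool call to move; the robot and the scene stay as the last step left them, time stands still between calls to the robot, and variables do not carry over. Pictures are saved under pics/ and viewed, and the job is handed in when it is done.

Besides the shell and the picture viewer there is one more tool, called after "Call:" as name(argument=value, ...), one argument or row to a line, values as JSON. drive_tool: Moves the arm, as the interface text tells. Shifts and turns lie within -1 to 1; 1 stands for 0.04 m of shift or 120 degrees of turn. Its arguments: {"type":"object","properties":{"increments":{"type":"array"},"hand":{"type":"number"},"squeeze":{"type":"number"}},"required":["increments"]}

```bash
mkdir -p pics
python3 - <<'E'
from cell import env
import cv2
print(env.get_obs())
for n in ["side","top","wrist"]:
    c=env.read_camera(n)
    print(n,c["fx"],c["fy"],c["cx"],c["cy"],c["R"],c["t"])
    cv2.imwrite(f"pics/{n}0.png",c["frame"][:,:,::-1])
E
```

```text
{'time_s': 0.0, 'qpos': array([66.23949351, 18.440922  , -4.0163944 , 83.17426737,  1.29541402,
       78.53977871, -3.26142579]), 'joint_velocities': array([-0.05954392,  0.00115293, -0.0107389 , -0.02132284, -0.13478189,
        0.02048629, -0.11391261]), 'effort': array([ 3.13586479e-04, -4.91283774e+01, -4.03807629e-01, -3.12527382e+01,
       -6.38326071e-02,  4.35631745e-02,  1.82720810e-04]), 'tool_pos': array([ 0.2699903 , -0.5906763 ,  0.22144607]), 'tool_rot': array([-176.98331296,   89.89014786,  117.58640494]), 'force': array([ 0.12820757, -0.14369348,  0.52679597]), 'wrist_torque': array([-0.03843234,  0.03041423, -0.01521767]), 'grip_width': 0.08706330080838809}
side 439.1461634284627 439.1461634284627 258.4511606600143 188.33674452897273 [[-0.86416989 -0.50316948 -0.00555764]
 [-0.44651204  0.7718626  -0.45260924]
 [ 0.23202889 -0.38864973 -0.89169164]] [0.50545221 0.30115029 0.98959439]
top 385.96672117855815 385.96672117855815 253.10542733692162 191.14598446011976 [[ 0.01755542 -0.99984455 -0.00163514]
 [-0.98846475 -0.01710951 -0.15048159]
 [ 0.15043022  0.00425804 -0.98861146]] [-0.0371143   0.5911518   1.09612006]
wrist 272.6567529514954 272.6567529514954 255.9762994944824 189.2246487295799 [[ 0.4160839  -0.90932552 -0.00113085]
 [-0.87752296 -0.40185727  0.26165664]
 [-0.2383855  -0.10787877 -0.96516036]] [-0.64822948 -0.03273529  0.3886818 ]
```

View pics/side0.png

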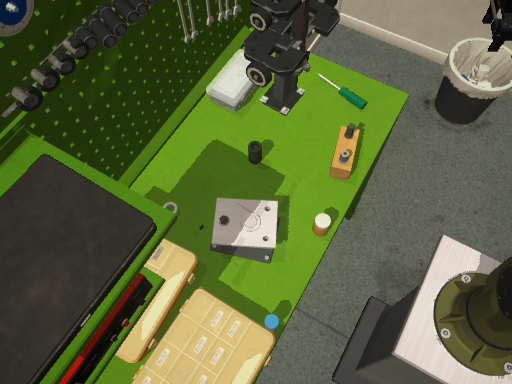

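View pics/top0.png

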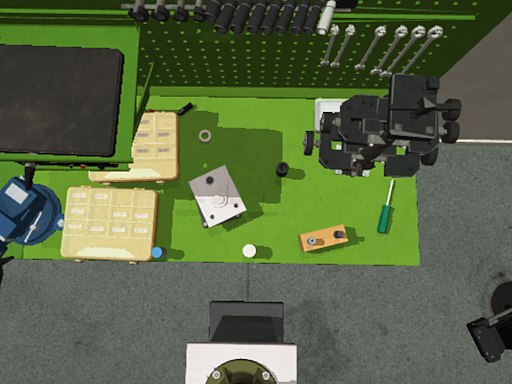

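View pics/wrist0.png

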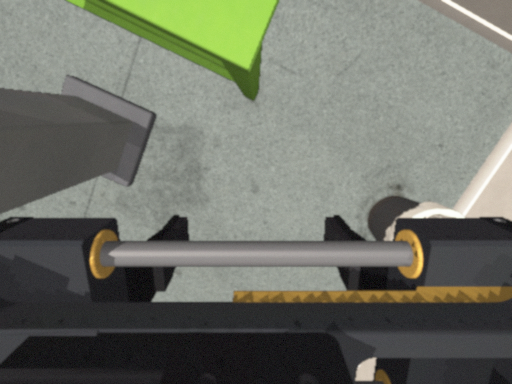

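The overview shows the bracket near top (218,195), the rack at (323,239), and the bystanders around them. I'll enlarge these areas next.

Run:
```python
import cv2
def crop(n,x0,x1,y0,y1,s,o):
    im=cv2.imread(f"pics/{n}.png")[y0:y1,x0:x1]
    im=cv2.resize(im,None,fx=s,fy=s,interpolation=cv2.INTER_CUBIC)
    for i in range(0,x1-x0,10): cv2.putText(im,str(x0+i),(i*s,8),0,0.3,(0,255,255)); cv2.line(im,(i*s,8),(i*s,14),(0,255,255))
    for i in range(0,y1-y0,10): cv2.putText(im,str(y0+i),(0,i*s+4),0,0.3,(0,255,255))
    cv2.imwrite(f"pics/{o}.png",im)
crop("top0",180,260,155,235,7,"t_br"); crop("top0",290,360,215,260,10,"t_ra")
crop("side0",205,285,190,270,7,"s_br"); crop("side0",320,370,115,185,8,"s_ra")
```

```text
(no output)
```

View pics/t_br.png

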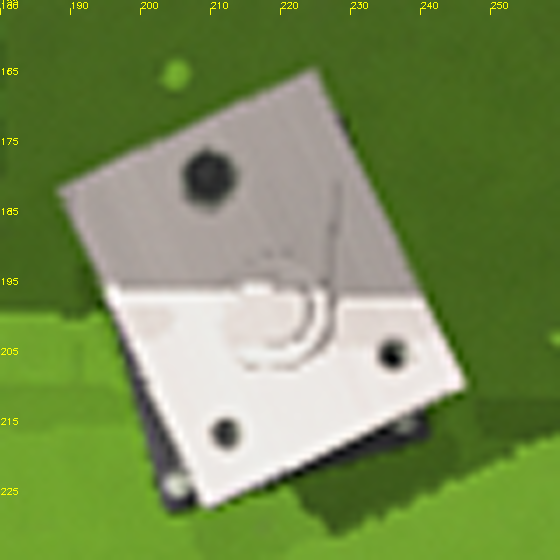

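View pics/t_ra.png

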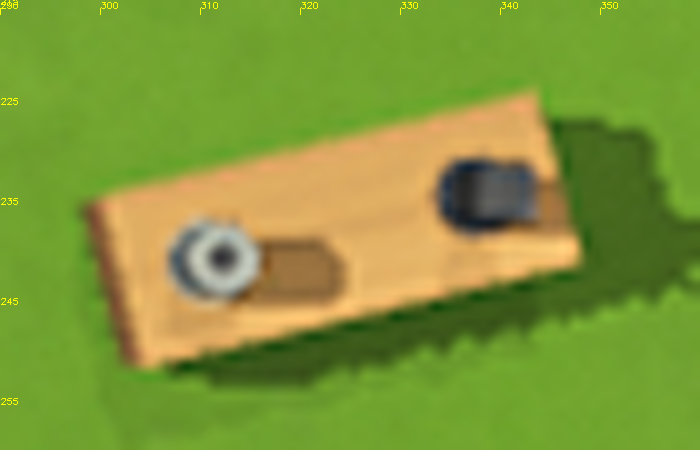

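View pics/s_br.png

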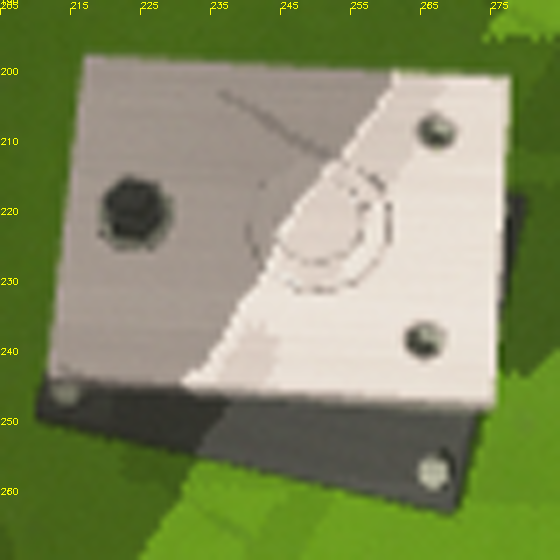

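View pics/s_ra.png

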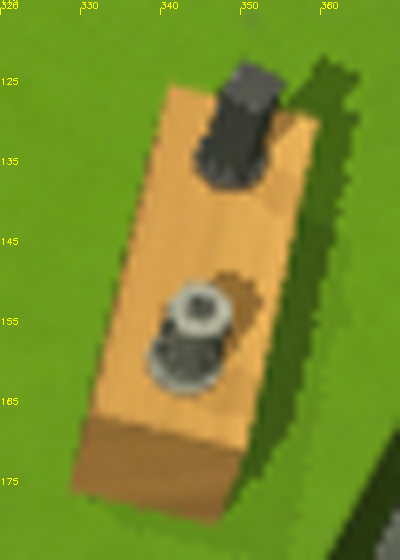

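```bash
cat > h.py <<'E'
import numpy as np
C={}
def K(c): return np.array([[c["fx"],0,c["cx"]],[0,c["fy"],c["cy"]],[0,0,1]])
def ray(c,u,v,z):
    R=np.array(c["R"]);t=np.array(c["t"]);o=-R.T@t
    d=R.T@np.linalg.inv(K(c))@np.array([u,v,1]); return o+d*(z-o[2])/d[2]
def proj(c,X):
    p=np.array(c["R"])@np.array(X)+np.array(c["t"]); return c["fx"]*p[0]/p[2]+c["cx"],c["fy"]*p[1]/p[2]+c["cy"]
E
python3 - <<'E'
from cell import env
import pickle
from h import *
c={n:{k:v for k,v in env.read_camera(n).items() if k!="frame"} for n in("top","side")}
pickle.dump(c,open("cal.pkl","wb"))
P={"pivot":(.076,(209.9,180.4),(224.1,220.3)),"h1":(.06,(236,205.7),(265.7+1.6,208.7)),"h2":(.06,(212.1,216.9),(265.7,238.6)),
"drift":(.096,(340.6,234.0),(351.9,125.9)),"bolt":(.086,(312.2,240.7),(345,153.5)),
"rackL":(.052,(299,235),(341,126)),"rackR":(.052,(343,224.5),(358.5,130)),"rackRb":(.052,(347.5,241.5),(351,171)),
"vial?":(.06,(249,251),(322,217)),"sleeve":(.064,(282,168),(254,145)),"spacer":(.014,(205,135),(170,209)),"jar":(.058,(157,252),(271,321))}
for k,(z,a,b) in P.items(): print(k,ray(c["top"],*a,z).round(4),ray(c["side"],*b,z).round(4))
E
```

```text
pivot [0.6162 0.0983 0.076 ] [0.6149 0.1066 0.076 ]
h1 [0.5458 0.022  0.06  ] [0.5459 0.0241 0.06  ]
h2 [0.5121 0.0902 0.06  ] [0.5115 0.092  0.06  ]
drift [ 0.4679 -0.2718  0.096 ] [ 0.4663 -0.2699  0.096 ]
bolt [ 0.4483 -0.1944  0.086 ] [ 0.4477 -0.193   0.086 ]
rackL [ 0.4649 -0.1615  0.052 ] [ 0.4973 -0.2872  0.052 ]
rackR [ 0.4974 -0.289   0.052 ] [ 0.4516 -0.2988  0.052 ]
rackRb [ 0.4487 -0.3011  0.052 ] [ 0.4165 -0.1754  0.052 ]
vial? [ 0.4167 -0.0182  0.06  ] [ 0.4228 -0.0222  0.06  ]
sleeve [ 0.6589 -0.1104  0.064 ] [ 0.6637 -0.1132  0.064 ]
spacer [0.7701 0.1258 0.014 ] [0.7671 0.1292 0.014 ]
jar [0.4093 0.2443 0.058 ] [0.4095 0.2474 0.058 ]
```

```bash
cat >> h.py <<'E'
from scipy.spatial.transform import Rotation as Ro
def tool(o): return np.array(o["tool_pos"]),Ro.from_euler("xyz",o["tool_rot"],degrees=True)
def tgt(phi):  # tool down, jaw z axis at world angle phi deg
    x=np.array([0,0,-1.]);z=np.array([np.cos(np.radians(phi)),np.sin(np.radians(phi)),0]);y=np.cross(z,x)
    return Ro.from_matrix(np.array([x,y,z]).T)
def plan(o,p,phi=None):
    tp,R=tool(o)
    z=R.as_matrix()[:,2]; print("pos",tp.round(4),"jaw ang",round(np.degrees(np.arctan2(z[1],z[0])),2),"tilt",R.as_matrix()[:,0].round(3))
    print("shift (units) in present tool axes",(R.inv().apply(np.array(p)-tp)/.04).round(3))
    if phi is not None:
        rv=(R.inv()*tgt(phi)).as_rotvec(degrees=True); print("turn units",(rv/120).round(4),"deg",rv.round(2))
        print("shift in final axes",(tgt(phi).inv().apply(np.array(p)-tp)/.04).round(3))
E
python3 - <<'E'
from cell import env
from h import *
o=env.get_obs(); plan(o,[.458,-.233,.22],90); plan(o,[.458,-.233,.22],-104)
tp,R=tool(o); print(R.as_matrix().round(3))
c=env.read_camera("wrist"); cp=-c["R"].T@c["t"]; print(R.inv().apply(cp-tp), R.inv().apply(c["R"][2]),R.inv().apply(c["R"][0]))
E
```

```text
pos [ 0.2701 -0.591   0.2221] jaw ang -65.43 tilt [-0.     0.001 -1.   ]
shift (units) in present tool axes [ 0.056  7.993 -6.186]
turn units [-1.2953e+00 -2.0000e-04 -5.0000e-04] deg [-1.5543e+02 -2.0000e-02 -6.0000e-02]
shift in final axes [ 0.052 -4.697  8.949]
pos [ 0.2701 -0.591   0.2221] jaw ang -65.43 tilt [-0.     0.001 -1.   ]
shift (units) in present tool axes [ 0.056  7.993 -6.186]
turn units [ 3.214e-01 -4.000e-04  2.000e-04] deg [ 3.857e+01 -4.000e-02  2.000e-02]
shift in final axes [ 0.052  2.393 -9.82 ]
[[-0.     0.909  0.416]
 [ 0.001  0.416 -0.909]
 [-1.    -0.    -0.001]]
[-0.16137952  0.07038147 -0.00114636] [ 9.65190882e-01 -2.61545726e-01  6.27959747e-04] [-5.46563632e-04  3.83953410e-04  9.99999777e-01]
```

Call:
drive_tool(
  increments=[
    [[0,0.4,-0.3],[-0.05,0,0]],
    [[0,0.84,-0.5],[-0.06,0,0]],
    [[0,0.9,-0.4],[-0.066,0,0]],
    [[0,0.95,-0.2],[-0.066,0,0]],
    [[0,0.95,0],[-0.066,0,0]],
    [[0,0.95,0.1],[-0.066,0,0]],
    [[0,0.95,0.2],[-0.066,0,0]],
    [[0,0.9,0.4],[-0.066,0,0]],
    [[0,0.84,0.5],[-0.066,0,0]],
    [[0,0.4,0.2],[-0.066,0,0]],
  ],
  hand=1,
  squeeze=30,
)

```text
time_s: 1.3
tool_pos: [0.459, -0.2929, 0.2229]
tool_rot: [21.9, 89.9, 33.7]
force: [-0.0, 0.3, -0.2]
grip_width: 0.0873
```

Run:
```python
from cell import env
from h import *
o=env.get_obs(); plan(o,[.467,-.271,.24],14); print(o["qpos"],o["time_s"])
```

```text
pos [ 0.459  -0.2929  0.2229] jaw ang 11.77 tilt [ 0.002  0.001 -1.   ]
shift (units) in present tool axes [-0.428  0.495  0.307]
turn units [-0.0186  0.0009 -0.0003] deg [-2.23  0.11 -0.04]
shift in final axes [-0.429  0.482  0.325]
[ 52.02687726   6.78253891 -23.95776945  97.56502206   2.72697817
  76.1933478   39.33765842] 1.3
```

Call:
drive_tool(
  increments=[
    [[-0.2,0.25,0.15],[-0.01,0,0]],
    [[-0.2,0.25,0.15],[-0.01,0,0]],
    [[0,0,0],[0,0,0]],
  ],
)

```text
time_s: 1.6
tool_pos: [0.4652, -0.2745, 0.2406]
tool_rot: [-42.3, 89.8, -28.8]
force: [0.5, 0.7, 0.9]
grip_width: 0.087
```

Run:
```python
from cell import env
from h import *
import cv2,pickle
o=env.get_obs(); plan(o,[.467,-.271,.24],14)
c=env.read_camera("wrist"); pickle.dump(c,open("w1.pkl","wb")); cv2.imwrite("pics/w1.png",c["frame"][:,:,::-1])
print(proj(c,[.467,-.271,.096]),proj(c,[.448,-.194,.086]))
```

```text
pos [ 0.4652 -0.2745  0.2406] jaw ang 13.51 tilt [ 0.003 -0.002 -1.   ]
shift (units) in present tool axes [0.014 0.074 0.065]
turn units [-0.0041  0.0011  0.001 ] deg [-0.49  0.13  0.12]
shift in final axes [0.014 0.074 0.065]
(np.float64(259.00003237011236), np.float64(177.4106211531277)) (np.float64(258.6804317281573), np.float64(105.53651440349982))
```

View pics/w1.png

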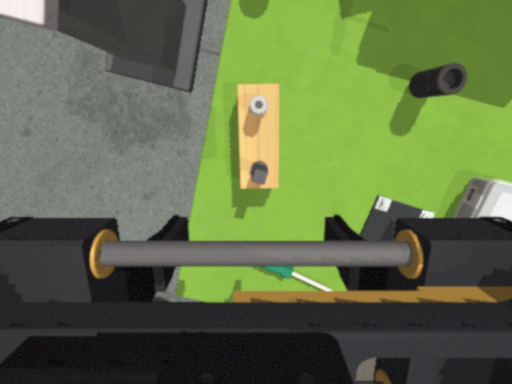

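Run:
```python
import cv2
im=cv2.imread("pics/w1.png")[80:200,220:300]
cv2.imwrite("pics/w1c.png",cv2.resize(im,None,fx=5,fy=5,interpolation=cv2.INTER_CUBIC))
im=cv2.imread("pics/w1.png")[150:200,235:285]
cv2.imwrite("pics/w1d.png",cv2.resize(im,None,fx=11,fy=11,interpolation=cv2.INTER_CUBIC))
```

```text
(no output)
```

View pics/w1c.png

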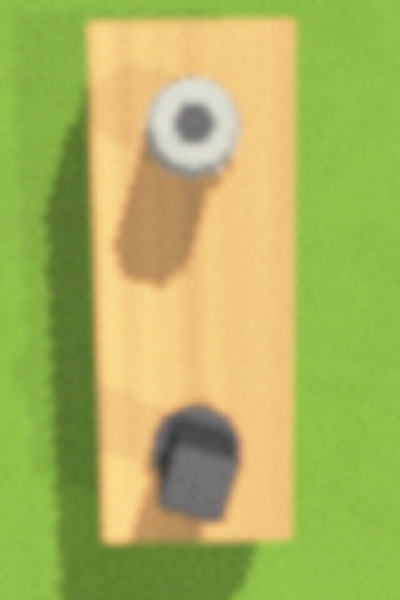

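View pics/w1d.png

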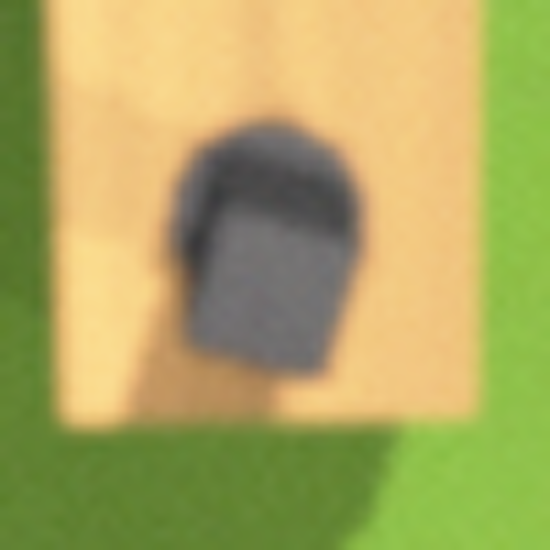

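Run:
```python
from cell import env
from h import *
import pickle
c=pickle.load(open("w1.pkl","rb"))
print(ray(c,259.6,176.3,.096),ray(c,258.7,104.7,.086))
q=np.array([[185,340],[320,375],[355,235],[222,205]])/11+[235,150]
print([ray(c,*p,.096).round(4) for p in q])
plan(env.get_obs(),[.467,-.271,.12],-1)
```

```text
[ 0.46736039 -0.26957001  0.096     ] [ 0.44781161 -0.19313439  0.086     ]
[array([ 0.4599, -0.2769,  0.096 ]), array([ 0.4746, -0.2773,  0.096 ]), array([ 0.4745, -0.2619,  0.096 ]), array([ 0.4603, -0.2621,  0.096 ])]
pos [ 0.4643 -0.2757  0.2398] jaw ang 13.42 tilt [ 0.002 -0.002 -1.   ]
shift (units) in present tool axes [2.995 0.104 0.089]
turn units [0.1202 0.0007 0.0009] deg [14.42  0.08  0.11]
shift in final axes [2.995 0.118 0.065]
```

Call:
drive_tool(
  increments=[
    [[0,0.1,0.1],[0.06,0,0]],
    [[0.3,0.04,0],[0.06,0,0]],
    [[0.8,0,0],[0,0,0]],
    [[0.9,0,0],[0,0,0]],
    [[0.7,0,0],[0,0,0]],
    [[0.3,0,0],[0,0,0]],
    [[0,0,0],[0,0,0]],
  ],
)

```text
time_s: 2.35
tool_pos: [0.4651, -0.2692, 0.1169]
tool_rot: [153.2, 89.8, 152.2]
force: [-0.0, -0.4, 0.0]
grip_width: 0.0871
```

Run:
```python
from cell import env
from h import *
for i in range(3): plan(env.get_obs(),[.467,-.270,.061],-1)
```

```text
pos [ 0.4651 -0.2692  0.1169] jaw ang -1.01 tilt [-0.003  0.002 -1.   ]
shift (units) in present tool axes [ 1.397 -0.022  0.052]
turn units [-0.0001 -0.0015 -0.0008] deg [-0.01 -0.18 -0.09]
shift in final axes [ 1.398 -0.02   0.048]
pos [ 0.4651 -0.2692  0.1169] jaw ang -1.01 tilt [-0.003  0.002 -1.   ]
shift (units) in present tool axes [ 1.397 -0.022  0.052]
turn units [-0.0001 -0.0015 -0.0008] deg [-0.01 -0.18 -0.09]
shift in final axes [ 1.398 -0.02   0.048]
pos [ 0.4651 -0.2692  0.1169] jaw ang -1.01 tilt [-0.003  0.002 -1.   ]
shift (units) in present tool axes [ 1.397 -0.022  0.052]
turn units [-0.0001 -0.0015 -0.0008] deg [-0.01 -0.18 -0.09]
shift in final axes [ 1.398 -0.02   0.048]
```

Call:
drive_tool(
  increments=[
    [[0.3,-0.02,0.04],[0,0,0]],
    [[0.5,0,0],[0,0,0]],
    [[0.4,0,0],[0,0,0]],
    [[0.19,0,0],[0,0,0]],
    [[0,0,0],[0,0,0]],
  ],
)

```text
time_s: 2.85
tool_pos: [0.4683, -0.2696, 0.0627]
tool_rot: [155.4, 90.0, 154.5]
force: [-0.7, 0.3, 0.3]
grip_width: 0.0875
```

Call:
drive_tool(
  increments=[
    [[0,0,0],[0,0,0]],
    [[0,0,0],[0,0,0]],
    [[0,0,0],[0,0,0]],
    [[0,0,0],[0,0,0]],
    [[0,0,0],[0,0,0]],
  ],
  hand=-1,
  squeeze=40,
)

```text
time_s: 3.35
tool_pos: [0.4685, -0.2696, 0.0633]
tool_rot: [-45.7, 90.0, -46.6]
force: [-0.8, -0.7, -0.1]
grip_width: 0.0551
```

Call:
drive_tool(
  increments=[
    [[0,0,0],[0,0,0]],
    [[0,0,0],[0,0,0]],
    [[0,0,0],[0,0,0]],
    [[0,0,0],[0,0,0]],
    [[0,0,0],[0,0,0]],
    [[0,0,0],[0,0,0]],
    [[0,0,0],[0,0,0]],
  ],
)

```text
time_s: 4.05
tool_pos: [0.4684, -0.2695, 0.0629]
tool_rot: [-127.6, 90.0, -128.5]
force: [1.3, -0.1, 0.4]
grip_width: 0.0157
```

Call:
drive_tool(
  increments=[
    [[-0.15,0,0],[0,0,0]],
    [[-0.3,0,0],[0,0,0]],
    [[-0.5,0,0],[0,0,0]],
    [[-0.6,0,0],[0,0,0]],
    [[-0.5,0,0],[0,0,0]],
    [[-0.3,0,0],[0,0,0]],
    [[-0.15,0,0],[0,0,0]],
    [[0,0,0],[0,0,0]],
  ],
)

```text
time_s: 4.85
tool_pos: [0.4686, -0.2697, 0.1637]
tool_rot: [-42.7, 89.9, -43.6]
force: [-0.3, 0.3, -1.0]
grip_width: 0.016
```

Run:
```python
from cell import env
from h import *
import cv2
o=env.get_obs(); print(o["force"],o["grip_width"])
plan(o,[.5118,.0911,.165],-1)
plan(o,[.5459,.0230,.165],-1)
c=env.read_camera("wrist"); cv2.imwrite("pics/w2.png",c["frame"][:,:,::-1])
```

```text
[-0.31543439  0.28905044 -0.97711723] 0.015995852197663165
pos [ 0.4686 -0.2697  0.1637] jaw ang -0.87 tilt [ 0.001 -0.001 -1.   ]
shift (units) in present tool axes [-0.04   9.034  0.942]
turn units [0.001  0.0004 0.0004] deg [0.13 0.05 0.05]
shift in final axes [-0.033  9.036  0.922]
pos [ 0.4686 -0.2697  0.1637] jaw ang -0.87 tilt [ 0.001 -0.001 -1.   ]
shift (units) in present tool axes [-0.038  7.345  1.82 ]
turn units [0.001  0.0004 0.0004] deg [0.13 0.05 0.05]
shift in final axes [-0.033  7.349  1.804]
```

View pics/w2.png

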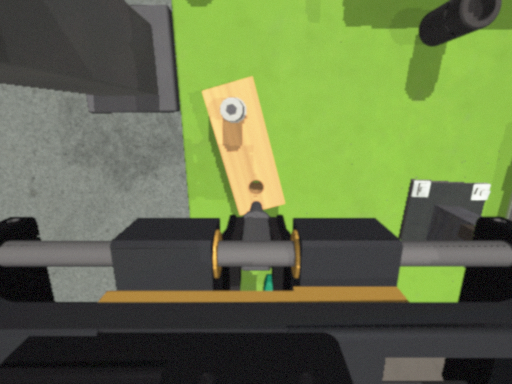

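Run:
```python
import numpy as np
from h import *
p=np.array([.4685,-.2697]);q=np.array([.5118,.0911]);N=13
s=np.sin(np.linspace(0,np.pi/2,N+1))**2; s=np.linspace(0,1,N+1)
for k in range(N):
    d=(q-p)*(s[k+1]-s[k]); phi=-.9+k*7
    v=tgt(phi).inv().apply([*d,0])/.04; print(v.round(2),"phi",phi)
```

```text
[0.   0.7  0.07] phi -0.9
[0.   0.68 0.16] phi 6.1
[0.   0.66 0.24] phi 13.1
[0.   0.62 0.32] phi 20.1
[0.   0.58 0.39] phi 27.1
[0.   0.53 0.46] phi 34.1
[0.   0.47 0.52] phi 41.1
[0.   0.4  0.57] phi 48.1
[0.   0.33 0.62] phi 55.1
[0.   0.25 0.65] phi 62.1
[-0.    0.17  0.68] phi 69.1
[0.   0.09 0.69] phi 76.1
[0.  0.  0.7] phi 83.1
```

Call:
drive_tool(
  increments=[
    [[0,0.35,0.03],[0,0,0]],
    [[0,0.7,0.07],[-0.058,0,0]],
    [[0,0.68,0.16],[-0.058,0,0]],
    [[0,0.66,0.24],[-0.058,0,0]],
    [[0,0.62,0.32],[-0.058,0,0]],
    [[0,0.58,0.39],[-0.058,0,0]],
    [[0,0.53,0.46],[-0.058,0,0]],
    [[0,0.47,0.52],[-0.058,0,0]],
    [[0,0.4,0.57],[-0.058,0,0]],
    [[0,0.33,0.62],[-0.058,0,0]],
  ],
  squeeze=55,
)

```text
time_s: 5.9
tool_pos: [0.4995, -0.0029, 0.1619]
tool_rot: [108.1, 89.9, 170.2]
force: [0.6, -0.8, -1.9]
grip_width: 0.0153
```

Call:
drive_tool(
  increments=[
    [[0,0.25,0.65],[-0.058,0,0]],
    [[0,0.1,0.68],[-0.058,0,0]],
    [[0,0.02,0.5],[-0.058,0,0]],
    [[0,0,0.3],[-0.058,0,0]],
    [[0,0,0],[0,0,0]],
    [[0,0,0],[0,0,0]],
  ],
)

```text
time_s: 6.5
tool_pos: [0.515, 0.0808, 0.1622]
tool_rot: [102.5, 89.9, -168.0]
force: [0.2, -0.6, -1.3]
grip_width: 0.0152
```

Run:
```python
from cell import env
from h import *
import cv2,pickle
o=env.get_obs(); print(o["force"],o["grip_width"],o["qpos"].round(1))
plan(o,[.5118,.0911,.165],90)
c=env.read_camera("wrist"); pickle.dump(c,open("w3.pkl","wb"));cv2.imwrite("pics/w3.png",c["frame"][:,:,::-1])
print(proj(c,[.5118,.0911,.06]),proj(c,[.5459,.023,.06]))
im=cv2.imread("pics/w3.png")[130:250,190:330]
cv2.imwrite("pics/w3c.png",cv2.resize(im,None,fx=5,fy=5,interpolation=cv2.INTER_CUBIC))
```

```text
[ 0.18891292 -0.55981072 -1.33367552] 0.015240060790450144 [ 31.3   8.9 -46.5 104.5   6.9  69.6  72.3]
pos [0.515  0.0808 0.1622] jaw ang 89.5 tilt [-0.002 -0.    -1.   ]
shift (units) in present tool axes [-0.071  0.083  0.257]
turn units [-0.0042 -0.0002 -0.0008] deg [-0.5  -0.02 -0.1 ]
shift in final axes [-0.071  0.08   0.258]
(np.float64(265.82882282730975), np.float64(187.46294233756993)) (np.float64(199.86221744643564), np.float64(219.91807609436233))
```

View pics/w3.png

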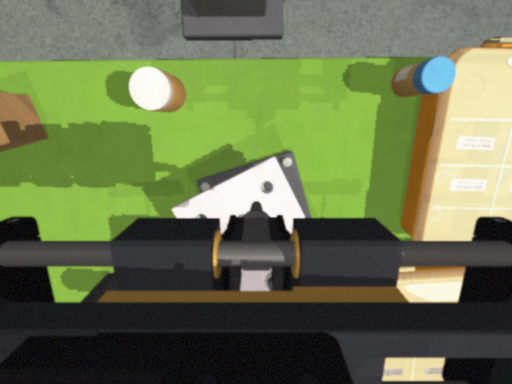

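View pics/w3c.png

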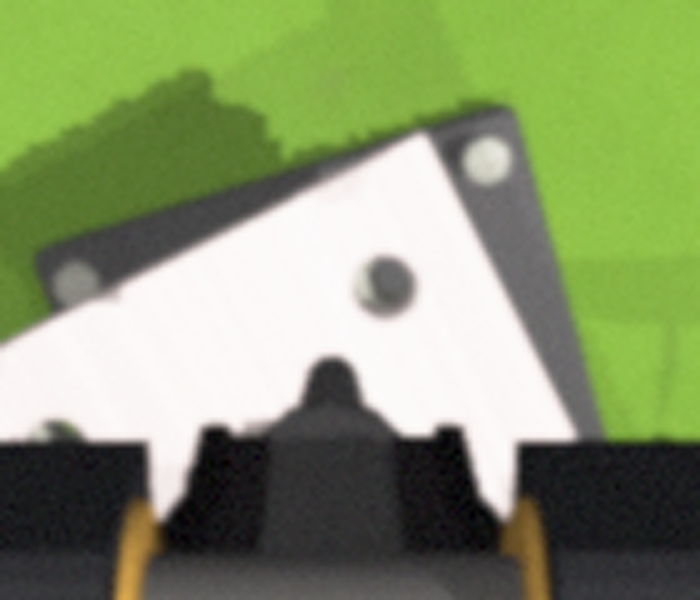

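Run:
```python
from h import *
import pickle
c=pickle.load(open("w3.pkl","rb"))
h2=ray(c,267,187.2,.06);print(h2)
a=ray(c,287.2,162,.012);b=ray(c,205,186.4,.012);d=a-b;print(a,b,np.linalg.norm(d),"bracket yaw",np.degrees(np.arctan2(d[1],d[0]))-90)
tip=ray(c,256.2,202.5,.11);print("tip",tip)
```

```text
[0.51153787 0.09227013 0.06      ]
[0.49424009 0.11733849 0.012     ] [0.52249831 0.02091976 0.012     ] 0.10047436995842898 bracket yaw 16.33470773619709
tip [0.511414   0.08149099 0.11      ]
```

Call:
drive_tool(
  increments=[
    [[0,0.08,0.27],[0,0,0]],
    [[0.2,0,0],[0,0,0]],
    [[0.4,0,0],[0,0,0]],
    [[0.3,0,0],[0,0,0]],
    [[0.1,0,0],[0,0,0]],
    [[0,0,0],[0,0,0]],
  ],
)

```text
time_s: 7.15
tool_pos: [0.5122, 0.0913, 0.1221]
tool_rot: [90.1, 89.9, 179.7]
force: [0.3, 0.2, -0.4]
grip_width: 0.0156
```

```bash
cat > look.py <<'E'
import sys
from cell import env
from h import *
import cv2,pickle
n=sys.argv[1]; o=env.get_obs(); tp,R=tool(o)
print(o["time_s"],tp.round(4),o["force"].round(2),"w",o["grip_width"].round(4),R.as_matrix()[:,0].round(3))
for cam,b in (("wrist",(190,330,130,250)),("side",(205,285,190,270)),("top",(180,260,155,235))):
    if len(sys.argv)>2 and cam[0] not in sys.argv[2]: continue
    c=env.read_camera(cam);pickle.dump(c,open(f"{n}{cam}.pkl","wb")); x0,x1,y0,y1=b
    im=cv2.resize(c["frame"][y0:y1,x0:x1,::-1],None,fx=5 if cam=="wrist" else 7,fy=5 if cam=="wrist" else 7,interpolation=cv2.INTER_CUBIC); cv2.imwrite(f"pics/{n}_{cam}.png",im)
E
python3 look.py a ws
```

```text
Traceback (most recent call last):
  File "look.py", line 6, in <module>
    print(o["time_s"],tp.round(4),o["force"].round(2),"w",o["grip_width"].round(4),R.as_matrix()[:,0].round(3))
                                                          ^^^^^^^^^^^^^^^^^^^^^
AttributeError: 'float' object has no attribute 'round'
```

```bash
sed -i 's/o\["grip_width"\].round(4)/round(o["grip_width"],4)/' look.py
python3 look.py a ws
```

```text
7.15 [0.5122 0.0913 0.1221] [ 0.25  0.17 -0.39] w 0.0156 [-0.002  0.    -1.   ]
```

View pics/a_wrist.png

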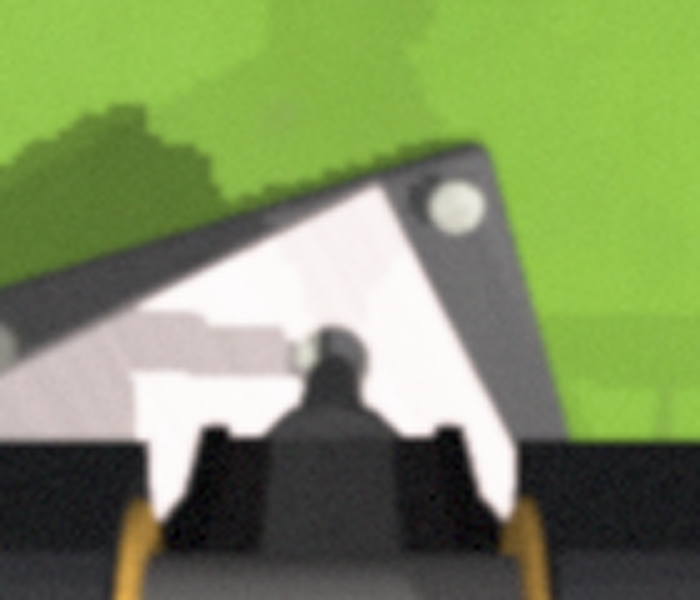

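View pics/a_side.png

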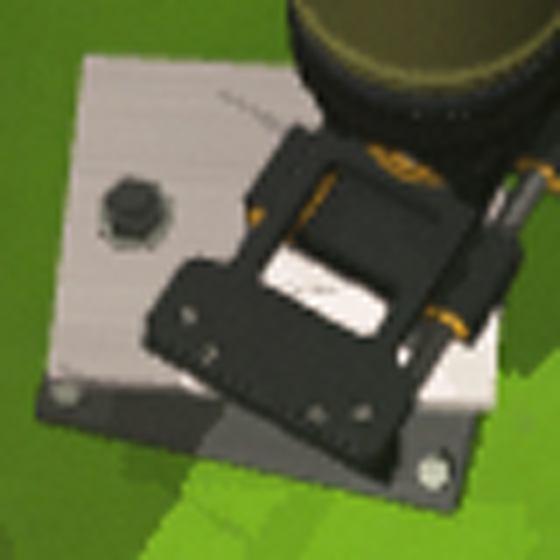

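Call:
drive_tool(
  increments=[
    [[0.06,0,0],[0,0,0]],
    [[0.06,0,0],[0,0,0]],
    [[0.06,0,0],[0,0,0]],
    [[0.04,0,0],[0,0,0]],
    [[0.04,0,0],[0,0,0]],
    [[0.04,0,0],[0,0,0]],
    [[0.02,0,0],[0,0,0]],
    [[0,0,0],[0,0,0]],
  ],
)

```text
time_s: 8.05
tool_pos: [0.5127, 0.0914, 0.11]
tool_rot: [105.3, 90.0, -165.1]
force: [-0.1, -0.4, -0.9]
grip_width: 0.0154
```

```bash
python3 look.py b w
```

```text
8.05 [0.5127 0.0914 0.11  ] [-0.06 -0.37 -0.89] w 0.0154 [-0. -0. -1.]
```

View pics/b_wrist.png

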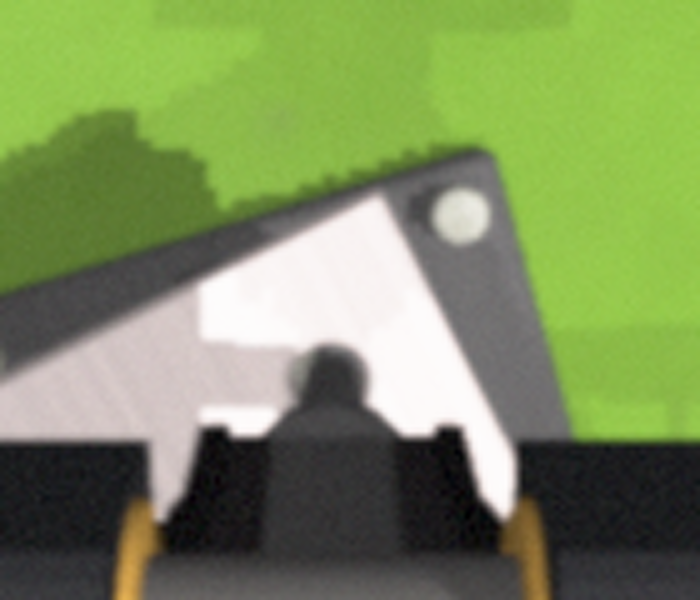

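Call:
drive_tool(
  increments=[
    [[0.025,0,0],[0,0,0]],
    [[0.025,0,0],[0,0,0]],
    [[0.025,0,0],[0,0,0]],
    [[0,0,0],[0,0,0]],
  ],
)

```text
time_s: 8.5
tool_pos: [0.5126, 0.0914, 0.1069]
tool_rot: [104.3, 90.0, -166.1]
force: [-0.1, -1.0, -2.2]
grip_width: 0.0153
```

Call:
drive_tool(
  increments=[
    [[0.025,0,0],[0,0,0]],
    [[0.025,0,0],[0,0,0]],
    [[0,0,0],[0,0,0]],
  ],
)

```text
time_s: 8.8
tool_pos: [0.5127, 0.0914, 0.105]
tool_rot: [110.8, 90.0, -159.6]
force: [-0.2, 1.0, -0.9]
grip_width: 0.0154
```

Call:
drive_tool(
  increments=[
    [[0.02,0,0],[0,0,0]],
    [[0.02,0,0],[0,0,0]],
    [[0,0,0],[0,0,0]],
  ],
)

```text
time_s: 9.1
tool_pos: [0.513, 0.0916, 0.1041]
tool_rot: [-119.8, 90.0, -30.2]
force: [-1.1, -0.5, 4.1]
grip_width: 0.0154
```

Call:
drive_tool(
  increments=[
    [[0,0.015,0],[0,0,0]],
    [[0,0.015,0],[0,0,0]],
    [[0,0,0],[0,0,0]],
  ],
)

```text
time_s: 9.4
tool_pos: [0.5125, 0.0915, 0.1041]
tool_rot: [-87.3, 89.9, 2.3]
force: [0.9, 0.3, 4.6]
grip_width: 0.0157
```

Call:
drive_tool(
  increments=[
    [[0,0.002,0.025],[0,0,0]],
    [[0,0.002,0.025],[0,0,0]],
    [[0,0.002,0.025],[0,0,0]],
    [[0,0.002,0.025],[0,0,0]],
  ],
)

```text
time_s: 9.8
tool_pos: [0.5111, 0.0947, 0.103]
tool_rot: [144.7, 89.9, -125.7]
force: [1.0, -2.4, -1.2]
grip_width: 0.0156
```

Call:
drive_tool(
  increments=[
    [[0.02,0,0],[0,0,0]],
    [[0.02,0,0],[0,0,0]],
    [[0,0,0],[0,0,0]],
  ],
)

```text
time_s: 10.1
tool_pos: [0.5112, 0.0953, 0.1017]
tool_rot: [128.0, 90.0, -142.3]
force: [1.6, -2.0, -0.7]
grip_width: 0.0158
```

Call:
drive_tool(
  increments=[
    [[0.03,0,0],[0,0,0]],
    [[0.03,0,0],[0,0,0]],
    [[0.03,0,0],[0,0,0]],
    [[0,0,0],[0,0,0]],
  ],
)

```text
time_s: 10.5
tool_pos: [0.5113, 0.0954, 0.0981]
tool_rot: [106.8, 90.0, -163.6]
force: [1.1, -1.7, -1.5]
grip_width: 0.0158
```

Call:
drive_tool(
  increments=[
    [[0.04,0,0],[0,0,0]],
    [[0.04,0,0],[0,0,0]],
    [[0.04,0,0],[0,0,0]],
    [[0,0,0],[0,0,0]],
  ],
)

```text
time_s: 10.9
tool_pos: [0.5114, 0.0955, 0.0933]
tool_rot: [-41.8, 90.0, 47.8]
force: [1.9, -2.2, -1.0]
grip_width: 0.0156
```

Call:
drive_tool(
  increments=[
    [[0.04,0,0],[0,0,0]],
    [[0.04,0,0],[0,0,0]],
    [[0.04,0,0],[0,0,0]],
    [[0,0,0],[0,0,0]],
  ],
)

```text
time_s: 11.3
tool_pos: [0.5113, 0.0954, 0.0885]
tool_rot: [-62.5, 90.0, 27.1]
force: [1.5, -1.8, -1.9]
grip_width: 0.0151
```

Call:
drive_tool(
  increments=[
    [[0.04,0,0],[0,0,0]],
    [[0.04,0,0],[0,0,0]],
    [[0.04,0,0],[0,0,0]],
    [[0,0,0],[0,0,0]],
  ],
)

```text
time_s: 11.7
tool_pos: [0.5113, 0.0954, 0.0837]
tool_rot: [-177.3, 90.0, -87.7]
force: [2.4, -2.9, -1.8]
grip_width: 0.0154
```

Call:
drive_tool(
  increments=[
    [[0.03,0,0],[0,0,0]],
    [[0.03,0,0],[0,0,0]],
    [[0.03,0,0],[0,0,0]],
    [[0,0,0],[0,0,0]],
  ],
)

```text
time_s: 12.1
tool_pos: [0.5113, 0.0954, 0.0802]
tool_rot: [-163.4, 90.0, -73.8]
force: [2.4, -3.4, -1.9]
grip_width: 0.0159
```

Call:
drive_tool(
  increments=[
    [[0.03,0,0],[0,0,0]],
    [[0.03,0,0],[0,0,0]],
    [[0.03,0,0],[0,0,0]],
    [[0,0,0],[0,0,0]],
  ],
)

```text
time_s: 12.5
tool_pos: [0.5113, 0.0953, 0.0765]
tool_rot: [-159.4, 90.0, -69.8]
force: [2.5, -3.1, -0.4]
grip_width: 0.0155
```

Call:
drive_tool(
  increments=[
    [[0.03,0,0],[0,0,0]],
    [[0.03,0,0],[0,0,0]],
    [[0.03,0,0],[0,0,0]],
    [[0.02,0,0],[0,0,0]],
    [[0,0,0],[0,0,0]],
  ],
)

```text
time_s: 13.0
tool_pos: [0.5114, 0.0953, 0.0722]
tool_rot: [-151.8, 90.0, -62.2]
force: [2.7, -3.5, -0.3]
grip_width: 0.0155
```

Call:
drive_tool(
  increments=[
    [[0.02,0,0],[0,0,0]],
    [[0.02,0,0],[0,0,0]],
    [[0,0,0],[0,0,0]],
  ],
)

```text
time_s: 13.3
tool_pos: [0.5114, 0.0953, 0.0709]
tool_rot: [-158.9, 90.0, -69.3]
force: [1.3, -3.5, 2.8]
grip_width: 0.0153
```

Call:
drive_tool(
  increments=[
    [[0.02,0,0],[0,0,0]],
    [[0,0,0],[0,0,0]],
    [[0,0,0],[0,0,0]],
  ],
)

```text
time_s: 13.6
tool_pos: [0.5114, 0.0953, 0.0708]
tool_rot: [-173.4, 89.9, -83.8]
force: [-0.6, -4.9, 8.3]
grip_width: 0.0154
```

```bash
python3 look.py d w
```

```text
13.6 [0.5114 0.0953 0.0708] [-0.65 -4.89  8.34] w 0.0154 [ 0.    -0.001 -1.   ]
```

View pics/d_wrist.png

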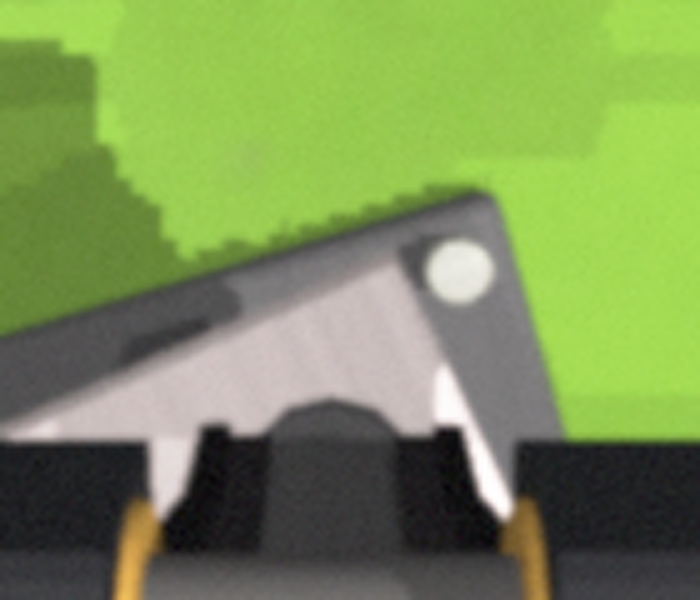

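Call:
drive_tool(
  increments=[
    [[-0.03,0,-0.02],[0,0,0]],
    [[0,0,0],[0,0,0]],
  ],
)

```text
time_s: 13.85
tool_pos: [0.5113, 0.0951, 0.071]
tool_rot: [-14.4, 90.0, 75.2]
force: [2.7, -1.4, 1.0]
grip_width: 0.0155
```

Call:
drive_tool(
  increments=[
    [[0,0,0],[0,0,0]],
    [[0,0,0],[0,0,0]],
    [[0,0,0],[0,0,0]],
    [[0,0,0],[0,0,0]],
    [[0,0,0],[0,0,0]],
  ],
  hand=0.1,
)

```text
time_s: 14.35
tool_pos: [0.511, 0.095, 0.071]
tool_rot: [69.8, 90.0, 159.4]
force: [0.7, -0.1, 0.9]
grip_width: 0.045
```

Call:
drive_tool(
  increments=[
    [[-0.2,0,0],[0,0,0]],
    [[-0.4,0,0],[0,0,0]],
    [[-0.6,0,0],[0,0,0]],
    [[-0.7,0,0],[0,0,0]],
    [[-0.4,0,0],[0,0,0]],
    [[-0.2,0,0],[0,0,0]],
    [[0,0,0],[0,0,0]],
  ],
)

```text
time_s: 15.05
tool_pos: [0.5122, 0.0948, 0.1729]
tool_rot: [-96.8, 89.8, -7.2]
force: [-0.1, 0.6, -0.9]
grip_width: 0.0478
```

```bash
python3 look.py e wst
python3 - <<'E'
from cell import env
from h import *
o=env.get_obs(); plan(o,[.448,-.1935,.17],104); plan(o,[.448,-.1935,.17],14)
print(o["qpos"].round(1))
E
```

```text
15.05 [0.5122 0.0948 0.1729] [-0.08  0.6  -0.85] w 0.0478 [ 0.003 -0.    -1.   ]
pos [0.5107 0.0945 0.1704] jaw ang 89.61 tilt [-0.001 -0.    -1.   ]
shift (units) in present tool axes [ 0.013  1.518 -7.21 ]
turn units [-0.1199 -0.     -0.0007] deg [-14.39  -0.    -0.08]
shift in final axes [ 0.009  3.262 -6.606]
pos [0.5107 0.0945 0.1704] jaw ang 89.61 tilt [-0.001 -0.    -1.   ]
shift (units) in present tool axes [ 0.013  1.518 -7.21 ]
turn units [ 6.301e-01 -5.000e-04 -5.000e-04] deg [ 7.561e+01 -6.000e-02 -6.000e-02]
shift in final axes [ 0.009 -6.606 -3.262]
[ 30.7   8.2 -47.3 104.1   6.4  70.5  71.2]
```

View pics/e_wrist.png

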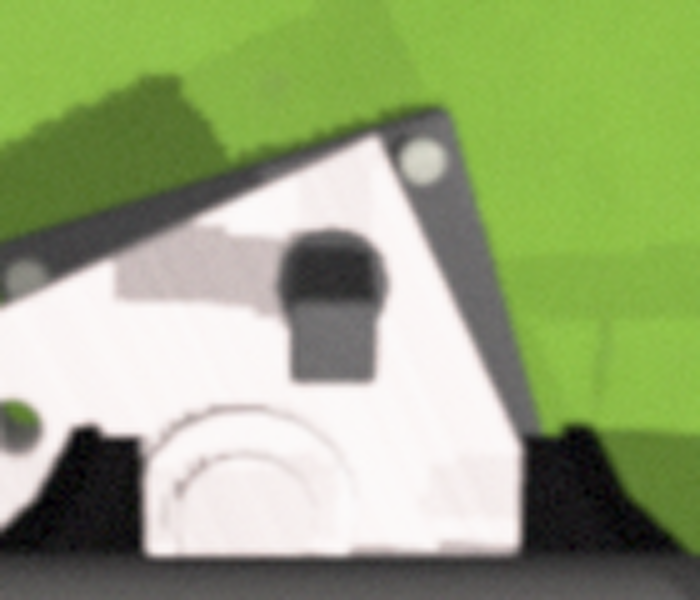

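View pics/e_side.png

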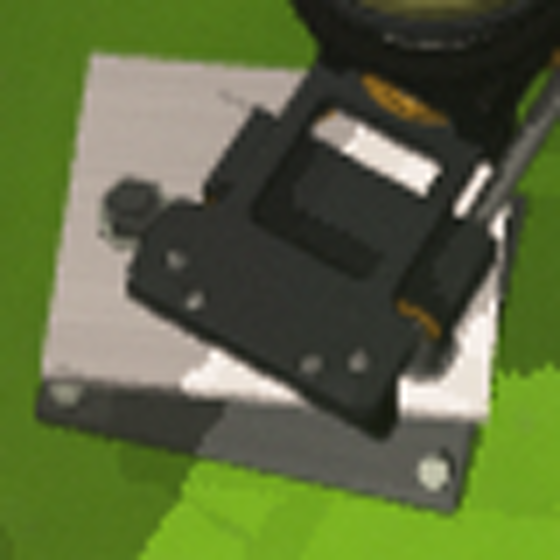

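Run:
```python
import numpy as np
from h import *
p=np.array([.511,.0947]);q=np.array([.448,-.1935])
w=np.array([.5,1,1,1,1,1,1,1,.7,.4]);w/=w.sum();phi=89.6
for k in range(10):
    d=(q-p)*w[k]
    v=tgt(phi).inv().apply([*d,0])/.04; print(v.round(2),"phi",phi); phi-=7.2
```

```text
[ 0.    0.09 -0.42] phi 89.6
[ 0.    0.07 -0.85] phi 82.39999999999999
[ 0.   -0.04 -0.86] phi 75.19999999999999
[ 0.   -0.14 -0.85] phi 67.99999999999999
[ 0.   -0.25 -0.82] phi 60.79999999999998
[ 0.   -0.35 -0.78] phi 53.59999999999998
[ 0.   -0.45 -0.73] phi 46.39999999999998
[ 0.   -0.53 -0.67] phi 39.199999999999974
[ 0.   -0.43 -0.42] phi 31.999999999999975
[ 0.   -0.27 -0.21] phi 24.799999999999976
```

Call:
drive_tool(
  increments=[
    [[0,0.09,-0.42],[0.06,0,0]],
    [[0,0.07,-0.85],[0.06,0,0]],
    [[0,-0.04,-0.86],[0.06,0,0]],
    [[0,-0.14,-0.85],[0.06,0,0]],
    [[0,-0.25,-0.82],[0.06,0,0]],
    [[0,-0.35,-0.78],[0.06,0,0]],
    [[0,-0.45,-0.73],[0.06,0,0]],
    [[0,-0.53,-0.67],[0.06,0,0]],
    [[0,-0.43,-0.42],[0.06,0,0]],
    [[0,-0.27,-0.21],[0.06,0,0]],
  ],
  hand=0.4,
)

```text
time_s: 16.2
tool_pos: [0.4467, -0.1957, 0.1698]
tool_rot: [145.3, 89.9, 162.4]
force: [-0.4, -0.0, 0.4]
grip_width: 0.0609
```

Call:
drive_tool(
  increments=[
    [[0,0,0],[0,0,0]],
    [[0,0,0],[0,0,0]],
  ],
)

```text
time_s: 16.4
tool_pos: [0.4481, -0.1926, 0.1703]
tool_rot: [111.7, 89.9, 129.4]
force: [-0.0, -0.1, -0.1]
grip_width: 0.0608
```

```bash
python3 look.py f wst
python3 - <<'E'
from cell import env
from h import *
import pickle
o=env.get_obs(); plan(o,[.448,-.1935,.17],20)
c=pickle.load(open("fwrist.pkl","rb")); print(proj(c,[.448,-.1935,.086]))
E
```

```text
16.4 [ 0.4481 -0.1926  0.1703] [-0.01 -0.06 -0.06] w 0.0608 [-0.001  0.001 -1.   ]
pos [ 0.4486 -0.192   0.1709] jaw ang 17.83 tilt [-0.  0. -1.]
shift (units) in present tool axes [ 0.023 -0.032 -0.027]
turn units [-0.0181 -0.0001 -0.0003] deg [-2.17 -0.01 -0.03]
shift in final axes [ 0.023 -0.031 -0.028]
(np.float64(256.8337713016683), np.float64(196.1147370065025))
```

View pics/f_wrist.png

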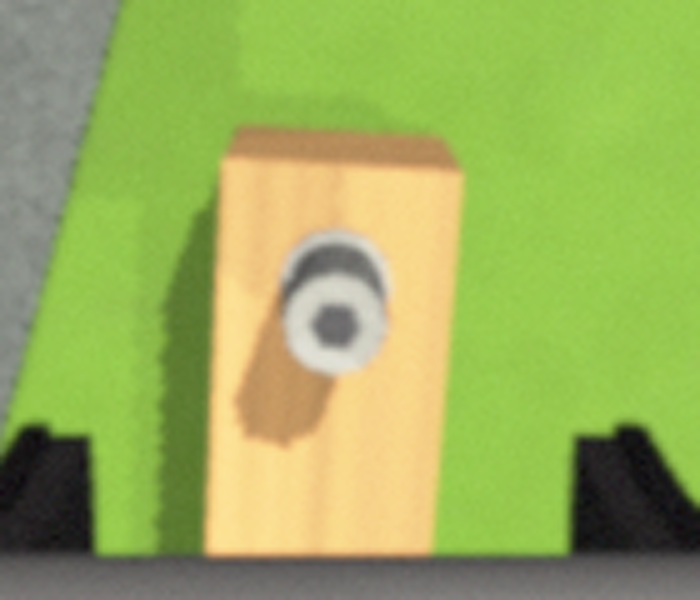

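View pics/f_side.png

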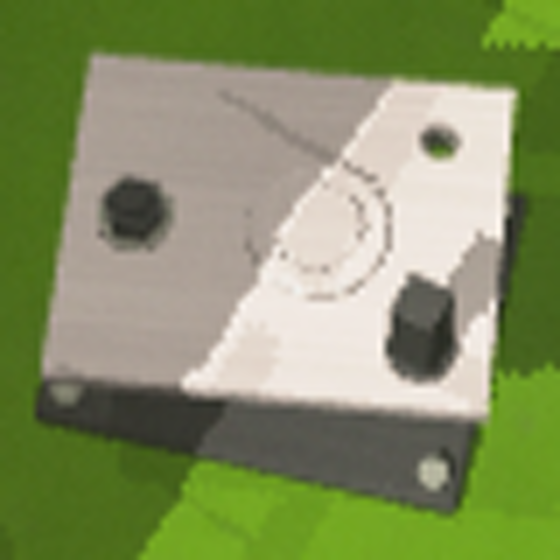

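View pics/f_top.png

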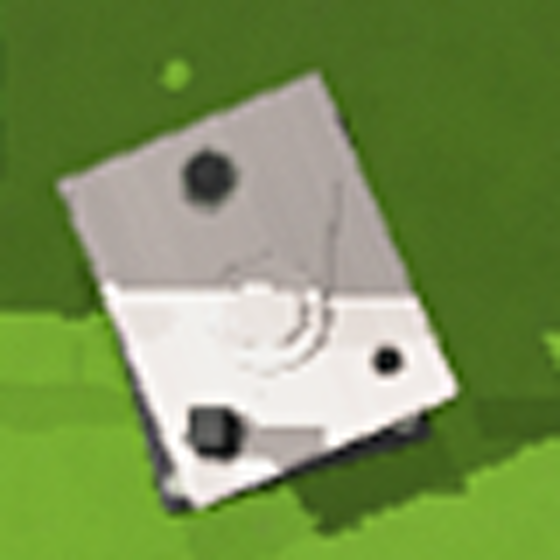

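Call:
drive_tool(
  increments=[
    [[0.2,-0.02,-0.02],[0,0,0]],
    [[0.5,0,0],[0,0,0]],
    [[0.7,0,0],[0,0,0]],
    [[0.6,0,0],[0,0,0]],
    [[0.4,0,0],[0,0,0]],
    [[0.25,0,0],[0,0,0]],
    [[0.1,0,0],[0,0,0]],
    [[0,0,0],[0,0,0]],
  ],
)

```text
time_s: 17.35
tool_pos: [0.4478, -0.1942, 0.0609]
tool_rot: [129.5, 90.0, 147.1]
force: [0.2, 0.5, 0.6]
grip_width: 0.0604
```

Run:
```python
from cell import env
from h import *
import pickle
c=pickle.load(open("fwrist.pkl","rb")); print(ray(c,257.2,195.2,.086))
a=ray(pickle.load(open("ftop.pkl","rb")),235.3,206.4,.06);b=ray(pickle.load(open("fside.pkl","rb")),267.6,210,.06);print(a,b)
# from geometry: pivot, drift
P=np.array([.6182,.1018]);D=np.array([.5113,.0952])
r=D-P;r=r/np.linalg.norm(r)*.10698; t=2*np.arctan2(38,100)
print("geo",P+np.array([[np.cos(t),-np.sin(t)],[np.sin(t),np.cos(t)]])@r)
plan(env.get_obs(),[.448,-.193,.0595],20)
```

```text
[ 0.44805286 -0.19254181  0.086     ]
[0.54377276 0.02394561 0.06      ] [0.54360177 0.02671304 0.06      ]
geo [0.54274743 0.0259605 ]
pos [ 0.4478 -0.1942  0.0609] jaw ang 17.64 tilt [-0.  0. -1.]
shift (units) in present tool axes [0.036 0.027 0.013]
turn units [-0.0196 -0.0001 -0.0002] deg [-2.36 -0.01 -0.02]
shift in final axes [0.036 0.026 0.015]
```

Call:
drive_tool(
  increments=[
    [[0.02,0.025,0.01],[0,0,0]],
    [[0,0,0],[0,0,0]],
    [[0,0,0],[0,0,0]],
    [[0,0,0],[0,0,0]],
    [[0,0,0],[0,0,0]],
    [[0,0,0],[0,0,0]],
    [[0,0,0],[0,0,0]],
    [[0,0,0],[0,0,0]],
  ],
  hand=-1,
  squeeze=45,
)

```text
time_s: 18.15
tool_pos: [0.448, -0.1934, 0.0605]
tool_rot: [-58.9, 90.0, -41.3]
force: [0.2, -0.4, 0.9]
grip_width: 0.019
```

Call:
drive_tool(
  increments=[
    [[0,0,0],[0,0,0]],
    [[-0.15,0,0],[0,0,0]],
    [[-0.3,0,0],[0,0,0]],
    [[-0.5,0,0],[0,0,0]],
    [[-0.6,0,0],[0,0,0]],
    [[-0.5,0,0],[0,0,0]],
    [[-0.2,0,0],[0,0,0]],
    [[0,0,0],[0,0,0]],
  ],
)

```text
time_s: 18.95
tool_pos: [0.4487, -0.1937, 0.1519]
tool_rot: [-54.3, 89.8, -36.7]
force: [0.3, -0.1, -1.3]
grip_width: 0.019
```

```bash
python3 look.py g w
python3 - <<'E'
from cell import env
from h import *
o=env.get_obs(); plan(o,[.5434,.0255,.15],18)
E
```

```text
18.95 [ 0.4487 -0.1937  0.1519] [ 0.28 -0.12 -1.33] w 0.019 [ 0.002 -0.002 -1.   ]
pos [ 0.4479 -0.1934  0.1506] jaw ang 17.6 tilt [ 0.    -0.001 -1.   ]
shift (units) in present tool axes [0.013 4.495 3.93 ]
turn units [-0.0033  0.0001  0.0003] deg [-0.4   0.01  0.04]
shift in final axes [0.015 4.467 3.961]
```

View pics/g_wrist.png

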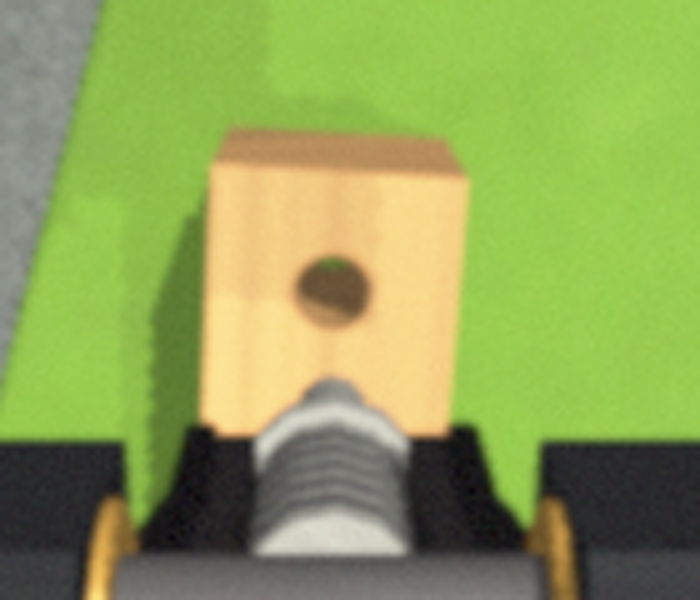

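Call:
drive_tool(
  increments=[
    [[0,0.25,0.22],[0,0,0]],
    [[0,0.55,0.48],[0,0,0]],
    [[0,0.65,0.57],[0,0,0]],
    [[0,0.65,0.57],[0,0,0]],
    [[0,0.65,0.57],[0,0,0]],
    [[0,0.65,0.57],[0,0,0]],
    [[0,0.55,0.48],[0,0,0]],
    [[0,0.35,0.3],[0,0,0]],
    [[0,0.17,0.15],[0,0,0]],
    [[0,0,0],[0,0,0]],
  ],
)

```text
time_s: 20.0
tool_pos: [0.5424, 0.0264, 0.1495]
tool_rot: [126.2, 89.9, 144.0]
force: [-0.8, -0.1, -0.3]
grip_width: 0.0187
```

Call:
drive_tool(
  increments=[
    [[0.2,0,0],[0,0,0]],
    [[0.3,0,0],[0,0,0]],
    [[0.2,0,0],[0,0,0]],
    [[0,0,0],[0,0,0]],
    [[0,0,0],[0,0,0]],
  ],
)

```text
time_s: 20.5
tool_pos: [0.5426, 0.024, 0.1219]
tool_rot: [165.2, 90.0, -177.2]
force: [0.0, -0.3, -1.1]
grip_width: 0.0187
```

```bash
python3 look.py i w
python3 - <<'E'
from cell import env
from h import *
import pickle
c=pickle.load(open("iwrist.pkl","rb"))
o=env.get_obs(); plan(o,[.5434,.0255,.11],18)
u,v=proj(c,[.5434,.0255,.06]);print("hole crop",(u-190)*5,(v-130)*5)
tp,R=tool(o);u,v=proj(c,tp+[0,0,-.0385]);print("foot crop",(u-190)*5,(v-130)*5)
E
```

```text
20.5 [0.5426 0.024  0.1219] [ 0.03 -0.28 -1.08] w 0.0187 [-0.001 -0.    -1.   ]
pos [0.5429 0.0241 0.1224] jaw ang 17.58 tilt [ 0. -0. -1.]
shift (units) in present tool axes [0.309 0.029 0.022]
turn units [-0.0035  0.      0.    ] deg [-0.42  0.    0.01]
shift in final axes [0.309 0.029 0.022]
hole crop 343.9368605577772 355.10671929974694
foot crop 339.69321329110954 409.05691490974846
```

View pics/i_wrist.png

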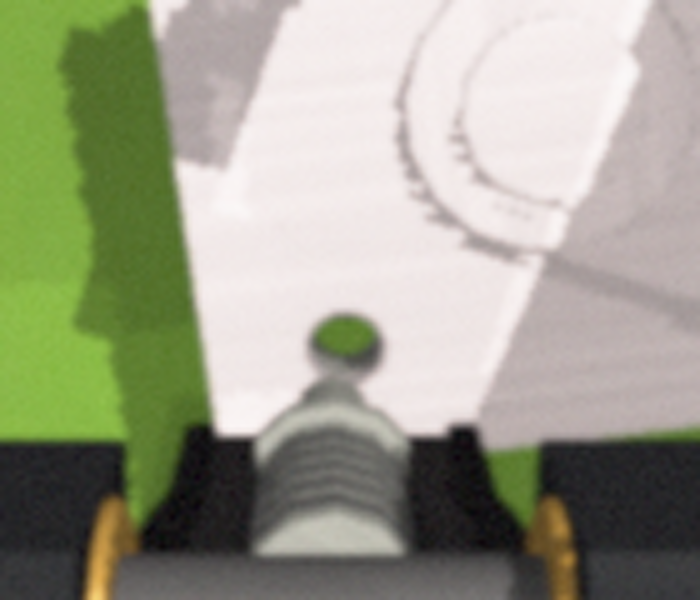

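Run:
```python
from cell import env
from h import *
import pickle
c=pickle.load(open("iwrist.pkl","rb"))
o=env.get_obs(); tp,R=tool(o)
h=ray(c,344/5+190,347/5+130,.06); f=ray(c,334/5+190,374/5+130,.0838)
print(h,f,tp)
print("f-h in tool mm",(R.inv().apply(h-f)*1e3).round(2),"h-tcp",(R.inv().apply(h-tp)*1e3).round(2))
```

```text
[0.54296625 0.02689138 0.06      ] [0.54036218 0.02927717 0.0838    ] [0.54292923 0.02411452 0.12237297]
f-h in tool mm [23.8  -3.06  1.76] h-tcp [62.37  2.64  0.87]
```

Call:
drive_tool(
  increments=[
    [[0,0.058,0.033],[0,0,0]],
    [[0.12,0,0],[0,0,0]],
    [[0.15,0,0],[0,0,0]],
    [[0.1,0,0],[0,0,0]],
    [[0.03,0,0],[0,0,0]],
    [[0,0,0],[0,0,0]],
  ],
)

```text
time_s: 21.15
tool_pos: [0.5432, 0.027, 0.1059]
tool_rot: [160.2, 90.0, 177.8]
force: [0.3, 0.1, -0.2]
grip_width: 0.0189
```

```bash
python3 look.py j wts
```

```text
21.15 [0.5432 0.027  0.1059] [ 0.33  0.06 -0.17] w 0.0189 [-0.001  0.    -1.   ]
```

View pics/j_wrist.png

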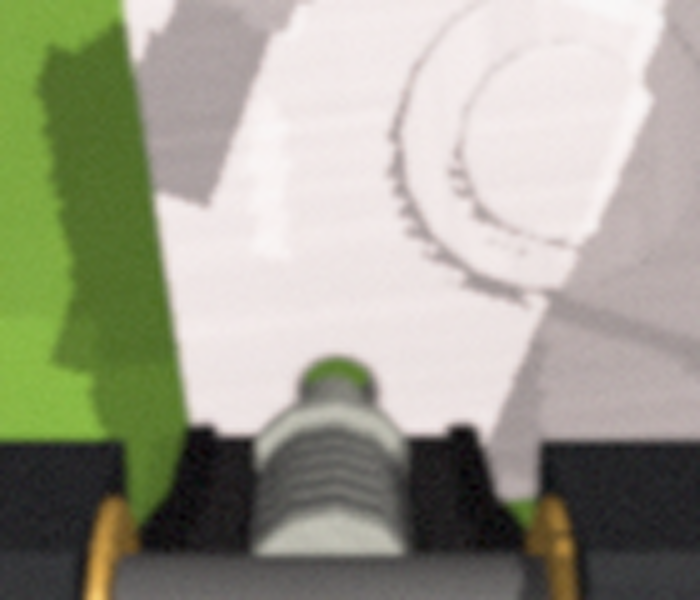

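Call:
drive_tool(
  increments=[
    [[0.02,0,0.017],[0,0,0]],
    [[0.04,0,0],[0,0,0]],
    [[0.04,0,0],[0,0,0]],
    [[0.04,0,0],[0,0,0]],
    [[0.03,0,0],[0,0,0]],
    [[0,0,0],[0,0,0]],
  ],
)

```text
time_s: 21.9
tool_pos: [0.5439, 0.0272, 0.0993]
tool_rot: [168.6, 90.0, -173.8]
force: [-0.0, -0.4, -1.1]
grip_width: 0.0186
```

Call:
drive_tool(
  increments=[
    [[0.03,0,0],[0,0,0]],
    [[0.03,0,0],[0,0,0]],
    [[0,0,0],[0,0,0]],
  ],
)

```text
time_s: 22.2
tool_pos: [0.544, 0.0272, 0.0969]
tool_rot: [-177.0, 90.0, -159.4]
force: [0.5, 0.4, -1.4]
grip_width: 0.0191
```

Call:
drive_tool(
  increments=[
    [[0.03,0,0],[0,0,0]],
    [[0.03,0,0],[0,0,0]],
    [[0.03,0,0],[0,0,0]],
    [[0,0,0],[0,0,0]],
  ],
)

```text
time_s: 22.6
tool_pos: [0.5441, 0.0269, 0.0934]
tool_rot: [-108.6, 90.0, -91.0]
force: [0.5, -1.4, -1.0]
grip_width: 0.0192
```

Call:
drive_tool(
  increments=[
    [[0.025,0,0],[0,0,0]],
    [[0.025,0,0],[0,0,0]],
    [[0.025,0,0],[0,0,0]],
    [[0,0,0],[0,0,0]],
  ],
)

```text
time_s: 23.0
tool_pos: [0.5441, 0.027, 0.0904]
tool_rot: [-104.6, 90.0, -87.0]
force: [0.7, -0.6, -1.4]
grip_width: 0.0189
```

Call:
drive_tool(
  increments=[
    [[0.02,0,0],[0,0,0]],
    [[0.02,0,0],[0,0,0]],
    [[0,0,0],[0,0,0]],
  ],
)

```text
time_s: 23.3
tool_pos: [0.5441, 0.027, 0.0889]
tool_rot: [-92.1, 90.0, -74.5]
force: [0.9, -1.9, -0.2]
grip_width: 0.0192
```

Call:
drive_tool(
  increments=[
    [[0.02,0,0],[0,0,0]],
    [[0,0,0],[0,0,0]],
  ],
)

```text
time_s: 23.5
tool_pos: [0.5441, 0.0271, 0.0881]
tool_rot: [-90.0, 90.0, -72.3]
force: [0.1, -2.5, -0.9]
grip_width: 0.0187
```

Call:
drive_tool(
  increments=[
    [[0.03,0,0],[0,0,0]],
    [[0.03,0,0],[0,0,0]],
    [[0.03,0,0],[0,0,0]],
    [[0,0,0],[0,0,0]],
  ],
)

```text
time_s: 23.9
tool_pos: [0.5441, 0.0271, 0.0843]
tool_rot: [-83.7, 90.0, -66.0]
force: [1.0, -2.4, -2.0]
grip_width: 0.0185
```

Call:
drive_tool(
  increments=[
    [[0.04,0,0],[0,0,0]],
    [[0.04,0,0],[0,0,0]],
    [[0.04,0,0],[0,0,0]],
    [[0.04,0,0],[0,0,0]],
    [[0,0,0],[0,0,0]],
  ],
)

```text
time_s: 24.4
tool_pos: [0.5441, 0.027, 0.0778]
tool_rot: [-107.7, 90.0, -90.1]
force: [0.6, -2.8, -1.4]
grip_width: 0.0193
```

Call:
drive_tool(
  increments=[
    [[0.04,0,0],[0,0,0]],
    [[0.04,0,0],[0,0,0]],
    [[0.04,0,0],[0,0,0]],
    [[0.04,0,0],[0,0,0]],
    [[0,0,0],[0,0,0]],
  ],
)

```text
time_s: 24.9
tool_pos: [0.5441, 0.027, 0.0715]
tool_rot: [-107.4, 90.0, -89.8]
force: [0.7, -3.3, -1.2]
grip_width: 0.0191
```

Call:
drive_tool(
  increments=[
    [[0.025,0,0],[0,0,0]],
    [[0.025,0,0],[0,0,0]],
    [[0.02,0,0],[0,0,0]],
    [[0,0,0],[0,0,0]],
  ],
)

```text
time_s: 25.3
tool_pos: [0.5442, 0.027, 0.0689]
tool_rot: [-89.5, 90.0, -71.9]
force: [1.4, -4.9, 0.1]
grip_width: 0.0184
```

Call:
drive_tool(
  increments=[
    [[0.02,0,0],[0,0,0]],
    [[0.015,0,0],[0,0,0]],
    [[0,0,0],[0,0,0]],
  ],
)

```text
time_s: 25.6
tool_pos: [0.5443, 0.027, 0.0684]
tool_rot: [-99.0, 89.9, -81.3]
force: [-1.1, -4.4, 7.6]
grip_width: 0.019
```

Call:
drive_tool(
  increments=[
    [[-0.03,0,0],[0,0,0]],
    [[0,-0.02,0],[0,0,0]],
  ],
)

```text
time_s: 25.8
tool_pos: [0.5442, 0.0268, 0.0686]
tool_rot: [79.9, 90.0, 97.5]
force: [1.3, -1.8, -0.1]
grip_width: 0.0185
```

Call:
drive_tool(
  increments=[
    [[0,0,0],[0,0,0]],
    [[0,0,0],[0,0,0]],
    [[0,0,0],[0,0,0]],
    [[0,0,0],[0,0,0]],
    [[0,0,0],[0,0,0]],
  ],
  hand=0.1,
)

```text
time_s: 26.3
tool_pos: [0.5442, 0.0269, 0.0686]
tool_rot: [111.5, 90.0, 129.1]
force: [-0.0, -0.0, 0.6]
grip_width: 0.046
```

Call:
drive_tool(
  increments=[
    [[-0.2,0,0],[0,0,0]],
    [[-0.4,0,0],[0,0,0]],
    [[-0.6,0,0],[0,0,0]],
    [[-0.8,0,0],[0,0,0]],
    [[-0.8,-0.4,0],[0,0,0]],
    [[-0.3,-0.9,0],[0,0,0]],
    [[0,-0.9,0],[0,0,0]],
    [[0,-0.9,0],[0,0,0]],
    [[0,-0.4,0],[0,0,0]],
    [[0,0,0],[0,0,0]],
  ],
)

```text
time_s: 27.3
tool_pos: [0.587, -0.1097, 0.1933]
tool_rot: [-45.5, 90.0, -28.2]
force: [-0.9, 0.1, 0.6]
grip_width: 0.0478
```

```bash
python3 look.py k wts
python3 - <<'E'
from h import *
import pickle,cv2
for n in("side","top","wrist"): cv2.imwrite(f"pics/k_{n}_full.png",pickle.load(open(f"k{n}.pkl","rb"))["frame"][:,:,::-1])
E
```

```text
27.3 [ 0.587  -0.1097  0.1933] [-0.87  0.06  0.57] w 0.0478 [ 0.001 -0.    -1.   ]
```

View pics/k_side.png

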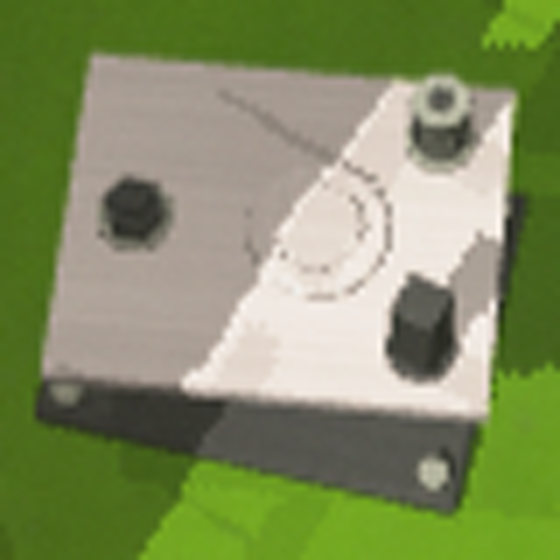

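View pics/k_top.png

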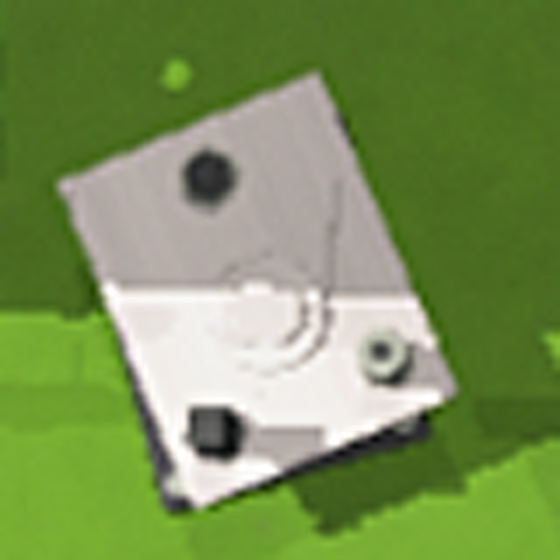

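View pics/k_wrist_full.png

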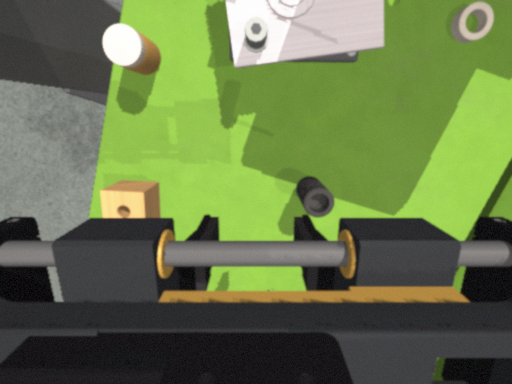

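View pics/k_top_full.png

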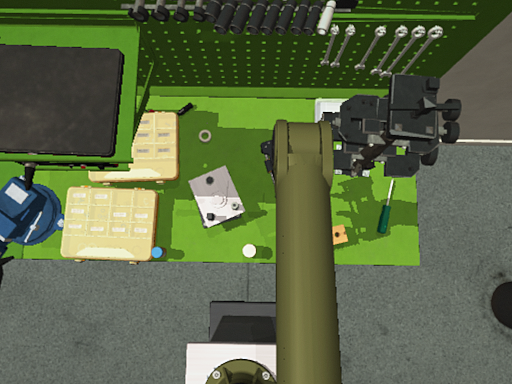

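Run:
```python
from cell import env
from h import *
import pickle
t=pickle.load(open("ktop.pkl","rb"));s=pickle.load(open("kside.pkl","rb"))
for n,X in (("bolt top",[.5441,.027,.094]),("drift top",[.5113,.0952,.104])):
    u,v=proj(s,X);a,b=proj(t,X);print(n,"side crop",(u-205)*7,(v-190)*7,"top crop",(a-180)*7,(b-155)*7)
print(env.sign_off())
```

```text
bolt top side crop 437.8016432679455 98.18872085345382 top crop 375.5188543330458 349.42737037281006
drift top side crop 421.6664352246338 300.1863510045088 top crop 200.09697614126713 425.81100517092625
the job is handed in; nothing more can be done
None
```

The drift and the bolt are both fully home and released, and I handed the job in at about 27 s. `sign_off` reports no verdict.

- **Drift:** it went into the cover's +y hole (hole_a). I felt along the flange at about 4–5 N while drawing the cover clockwise. The tip dropped into the hidden hole after about 4 mm, and I pressed the drift down until the collar seated at about 8 N.
- **Bolt:** it went into the other hole (hole_b) without catching on the flange. It seated on its own flange at about 8 N.

**Last checks:**
- The side and top pictures show both parts upright, with the collar and the bolt's flange resting on the cover.
- The measured seating heights match "home" to about 1 mm.
- Both head tops appear within about 1 pixel of where fully-home parts should, except the drift in the top view. There its centre is about 2 pixels (roughly 5 mm) off by a rough reading I did not chase. The side view agreed there.
- By eye in the last pictures, the vial, jar, adapter sleeve and spacer ring stand where they were, and the gripper is well clear.
- The highest tool force I read was about 10 N, though readings come only at the end of each move.

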